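# Clip the fresh crown in the curing stand and hold the curing lamp to it

## Robot

A 6-joint arm with a two-finger parallel gripper is mounted at the origin on a cart in front of the work surface, level with it; the furniture and walls round the work are solid. World frame = base frame: x ahead of the robot, y to its left, z up, the work surface at z = 0. Lengths are in m, angles in rad, forces in N, time in s.
With the tool pointing down it reaches from about 0.425 to 0.95 m from the base axis. Payload 3.5 kg.
Tool frame: the origin (TCP) lies midway between the tips of the shut fingers; the grasp point (between the pads) lies 19 mm behind it (ctrl.hold_point_z is the distance from the TCP to the grasp point, in m); z points along the fingers, y is the line along which they close (so a half turn about z gives the same grasp; the last joint's range is limited). The gripper opens to 85 mm and grips with 20 to 120 N. Pads are 22 mm wide; open, the fingers measure 114 mm over their backs; the gripper's body (76 mm by 85 mm) begins 54 mm behind the grasp point. The pads swing forward as they close: fully open they stand 13 mm farther back than shut.
Start: joints at [1.169, 0.286, 1.577, -0, 1.279, -0.15], TCP at [0.168, 0.654, 0.231] pointing down, gripper open.
Joint ranges: [-2.77, 2.77], [-0.9, 2.22], [0.21, 2.48], [-1.53, 4.67], [0.24, 2.81], [-2.84, 2.84]. Speed limits (rad/s): [2.79, 2.79, 3.14, 3.14, 3.14, 3.14].

## Interface

Orientations are given as a unit quaternion [x, y, z, w].
In Python, from plant import readout, cams, sign_off, ctrl gives the robot as it stands. The module is installed in compiled form; this text tells all that it offers.
- The arm moves only by the tool step_arm, never from a script. Its argument "increments" is a list of rows, each a list of 2 entries, a list of its own where there are three numbers: the shift along the world's x, y, z in mm, then the turn, a rotation vector about the world's x, y, z in rad. In form: [[[x, y, z], [rx, ry, rz]], ...]. A call has 1 to 8 rows; each row shifts and turns the commanded pose from where the row before left it; what a row does not reach is not made up. A row lasts 1/12 s, in which the tool goes at most 41.7 mm and 7.16 degrees, less where a joint would pass 70% of its speed; a pose out of reach is approached as far as the arm can. A call is refused whole if a number of a shift passes 41.7 or a number of a turn 0.125, either way. A call with a gripper value outside its range is refused whole. "fingers" is the opening, from -1 (shut) to 1 (fully open), set as the call begins (left out, the last holds). The fingers move at their own pace and stop on an object; "grip_force" is the grip in N (left out, the last holds). Time passes only in rows, so rows that do not move let the fingers close. It gives the time, the measured TCP pose, the force, the opening and the grip force at its end, in the units of the state.
- readout.get_state(): the state, without advancing time (a new reading comes with each control period).
- cams.read_camera(name): name is "scene" or "side" or "wrist"; returns the picture (480x640x3 uint8, red, green, blue); there is no depth.
- cams.get_calibration(name): a dict with "fx", "fy", "cx", "cy" (pixels), "distortion" ([k1, k2, p1, p2, k3] as OpenCV has them; the pictures are not rectified), "eye" and "rotation" of the camera in the world; the wrist camera has in their place "T_tool_cam" (4x4, takes a point from camera to tool coordinates, whose origin is the TCP and whose axes are the flange's). Camera axes: x right, y up, looking along -z (the intrinsics and any distortion apply to the point x, -y, -z); pixel columns grow to the right and rows downward; lengths in m; the calibration is good to about 2 mm. A picture is of the moment at which its call begins: read the wrist's pose just before it. get_calibration takes no time and is no camera call.
- sign_off(): hands the job in; it is judged then, once.
The state is a dict: "time": time; "qpos": joint angles; "dq": joint speeds; "joint_efforts": joint torques, N m; "eef_pos": TCP position; "tcp_rot": TCP orientation; "contact_force": force on the tool from outside, world axes, zero at the start; "wrist_torque": the same for the moment, N m; "opening": opening from 0.0 (shut) to 1.0 (fully open); "finger_force": force on a finger pad.
Only numpy, scipy, OpenCV 4.12 (cv2) and the standard library are available. Lean on these libraries where they do the work, as an engineer would, in place of code of your own. Each camera call takes 0.05 s, during which the arm holds its last target. There are 200 camera calls.

## Task

A crown with fresh, still soft composite waits on the end of its blue-sleeved holding stick: press the stick down past the sprung jaw of the curing stand until it lies fully home in both forks, and let go of it; nothing may touch the crown at any time. Then draw the pen-shaped curing lamp up out of its base, slant it about halfway between upright and level, and finish while still holding it raised there in the gripper, its black light guide pointing straight at the crown from about two centimetres away. Leave the plaster model, the blue-capped bottle and the bur block where they stand.

Things in the scene. Friction and masses are not known exactly. Their poses are not given: they have to be found in the camera images.
- stick: Holding stick, 40 g, lying level on the grey stone sheet (2 mm thick). Along its x: steel stem 8 mm thick, x = -48 to 52 mm; blue square sleeve 14 x 14 x 36 mm (x = -18 to 18) on which it rests; blue end cap 11 mm thick at x = -50; red wax collar and crown at +x, ending at x = 70. Origin: centre of the sleeve's underside, z up; stem axis 7 mm above it. Grip the sleeve across y from above.
- stick_mid (a point): Middle of the stick on the stem's axis, 7 mm above stick's origin (the sleeve's centre).
- crown: The crown: tooth-coloured, 11 mm thick, 12 mm long, fixed on the stick's +x end. Origin: its centre, 63.5 mm from stick_mid along the stick's x axis. Soft: it must never touch anything.
- clip_stand: Curing stand, fixed: aluminium base 100 (x) x 60 x 8 mm, origin under its centre, z up. Two fork uprights, 10 mm thick, middles at x = -31 and 31 mm; sleeve and fingers go between them, where nothing is above 22 mm. Each has a slot for the stem at y = 0, 12 mm wide, open at the top, floor 56 mm high; -y tine 76 mm high, +y tine 62.5. Jaw on the +y side, 77 mm high.
- clip_seat (a point): Where stick_mid lies when the stick is home: midway between the forks, 60 mm above the worktop. Axes as clip_stand; the seated stick lies along its x axis, either way round; the sleeve has 8 mm of end play either way.
- clip_jaw (a joint): Sprung jaw, hinged low on the stand's +y side: one frame with a slippery black nose over each slot, 65 mm high, closing to 1 mm from the slot's middle line, and above it a lip flared up and out to y = 10, 77 mm high. 0 = closed, rad, grows as it swings away to +y. The stem coming down opens it to 0.03 to 0.11 against some 5 to 9 N; it snaps back over the stem, below 0.02, when the stick is home.
- lamp_base: White charging base of the lamp, fixed: round foot 72 mm across, upright tube 39 mm across with an open well of 22 mm bore; its rim is 62 mm high. Origin: centre of its underside.
- lamp: Curing lamp, 110 g, straight, round, 148 mm long, upright in the well. Origin: centre of the light guide's tip; z along the lamp to the butt. Black guide 8 to 13 mm thick to z = 32 mm, metal neck 18 mm to 45, orange disc 38 mm across at 45 to 47.5 (rests on the well's rim), white grip 23 mm thick at z = 60 to 134. At the start the tip is 17 mm above the worktop; clear of the well 45 mm higher.
- lamp_beam (a point): Point on the lamp's axis 25 mm beyond the tip of the light guide (lamp z = -25 mm): the middle of the light. It is to be brought onto the crown.
- oven_corner (a point): Foot of the near right corner of the grey preheating oven, fixed and 250 mm high, which takes up everything farther out (+x) and to the left (+y) of this point; its door handle sticks out 50 mm more towards the robot. Keep arm and gripper clear of it.
- model: White plaster arch of teeth, 64 x 66 x 25 mm, loose bystander behind the work. Origin: centre of its underside.
- bottle: White bottle with a blue cap, 42 mm thick, 93 mm high, loose bystander. Origin: centre of its underside.
- bur_stand: Aluminium bur block, 34 x 62 x 56 mm with its burs, loose bystander. Origin: centre of its underside.
Not all that is in view belongs to the job. What is shaped like the lamp but yellow is not meant.

How it is judged:
By the outcome, as a careful person would: the job done as asked, in the order asked, and still so for the second after the job is handed in, while the arm keeps its last pose, push and grip.
It also fails if it takes over 64 s, if anything falls off the work surface, if the arm or the gripper's body presses on something with over 40 N, if the wrist force passes 120 N, or if a joint passes its speed limit or range.

## Working session

There is one attempt and no reset: what is moved stays moved. The work goes in short steps, Python scripts to look and compute and a tool call to move; the robot and the scene stay as the last step left them, time stands still between calls to the robot, and variables do not carry over. Pictures are saved under pics/ and viewed, at most 10 in all, crops included, and the job is handed in when it is done.

Besides the shell and the picture viewer there is one more tool, called after "Emit:" in YAML: its name, and indented under it one key for each argument. step_arm: Moves the arm, as the interface text tells. Its arguments: {"type":"object","properties":{"increments":{"type":"array","items":{"type":"array"}},"fingers":{"type":"number"},"grip_force":{"type":"number"}},"required":["increments"]}

```bash
mkdir -p pics
cat > h.py <<'E'
import numpy as np, cv2
from scipy.spatial.transform import Rotation as R
from plant import readout, cams, sign_off, ctrl
def cam(name, st=None):
    c=cams.get_calibration(name)
    K=np.array([[c['fx'],0,c['cx']],[0,c['fy'],c['cy']],[0,0,1.]]); D=np.array(c['distortion'],float)
    if 'eye' in c: e=np.array(c['eye']); Rm=np.array(c['rotation'])
    else:
        st=st or readout.get_state(); T=np.eye(4); T[:3,:3]=R.from_quat(st['tcp_rot']).as_matrix(); T[:3,3]=st['eef_pos']
        T=T@np.array(c['T_tool_cam']); e=T[:3,3]; Rm=T[:3,:3]
    if Rm.shape!=(3,3): Rm=R.from_quat(Rm).as_matrix()
    return K,D,e,Rm
def ray(cm,uv):
    K,D,e,Rm=cm; p=cv2.undistortPoints(np.array([[uv]],float),K,D)[0,0]
    d=Rm@np.array([p[0],-p[1],-1]); return e,d/np.linalg.norm(d)
def onz(cm,uv,z):
    e,d=ray(cm,uv); return e+d*(z-e[2])/d[2]
def proj(cm,P):
    K,D,e,Rm=cm; q=(np.atleast_2d(P)-e)@Rm; q=q*[1,-1,-1]
    return cv2.projectPoints(q,np.zeros(3),np.zeros(3),K,D)[0][:,0]
def tri(cu):
    A=np.zeros((3,3));b=np.zeros(3)
    for cm,uv in cu:
        e,d=ray(cm,uv);M=np.eye(3)-np.outer(d,d);A+=M;b+=M@e
    return np.linalg.solve(A,b)
def save(name,fn):
    im=cams.read_camera(name); cv2.imwrite('pics/'+fn,im[:,:,::-1]); return im
E
python3 - <<'E'
from h import *
s=readout.get_state();print(s);print(ctrl.hold_point_z)
for n in('scene','side','wrist'):
    save(n,n+'0.png');c=cam(n,s);print(n,c[2].round(3),(-c[3][:,2]).round(2),c[0][0,0])
E
```

```text
{'time': 0.0, 'qpos': array([ 1.16901201e+00,  2.87168063e-01,  1.57819387e+00, -8.89447268e-06,
        1.27859629e+00, -1.49988032e-01]), 'dq': array([-3.25872741e-05, -9.77573309e-04, -7.98584915e-04,  1.75650048e-03,
        1.23913602e-04, -1.02292236e-03]), 'joint_efforts': array([-3.93592700e-04, -4.05985665e+01, -2.92622173e+01, -1.30803719e-04,
        5.92533019e-03,  3.94201868e-05]), 'eef_pos': array([0.16787534, 0.65310601, 0.22993645]), 'tcp_rot': array([ 1.25564456e-01,  9.92084759e-01, -1.13921234e-03, -3.18092840e-04]), 'contact_force': array([0.74286126, 0.38531845, 0.40357307]), 'wrist_torque': array([ 0.0431071 ,  0.0118543 , -0.02770655]), 'finger_force': 0.0, 'opening': 0.9984569533428755}
0.0187
scene [ 0.182 -0.661  0.533] [ 0.38  0.78 -0.49] 541.0435053629816
side [ 0.015 -0.796  0.656] [ 0.47  0.72 -0.51] 551.9541260959393
wrist [0.092 0.673 0.373] [ 0.29 -0.08 -0.95] 419.9696854964652
```

View pics/scene0.png

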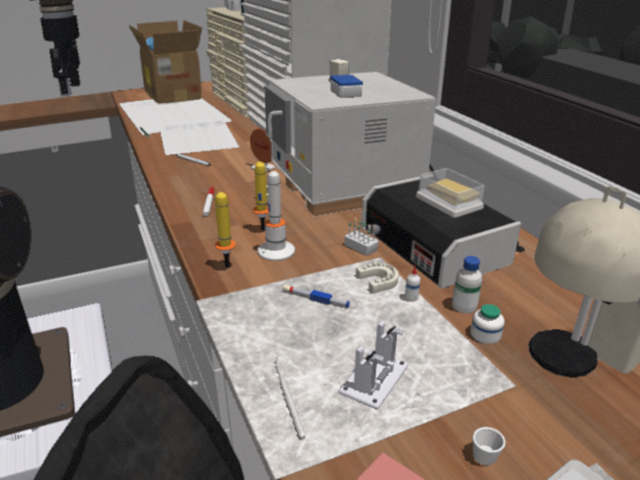

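View pics/side0.png

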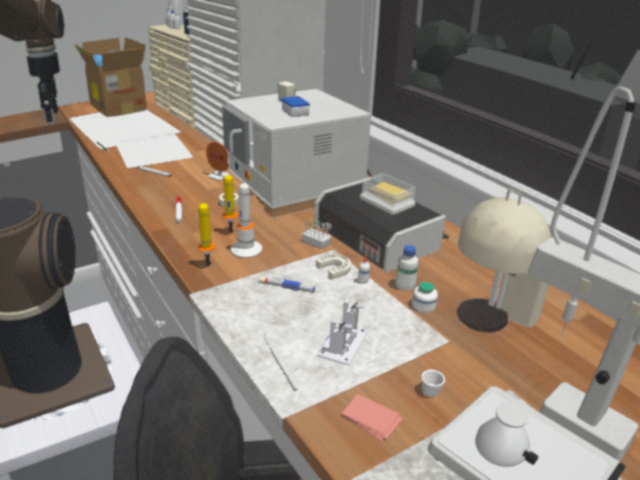

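Run:
```python
from h import *
c=cam('scene');d=cam('side')
for n,uv,z in [('sleeve',(320,297),.009),('crown',(287,289),.009),('cap',(347,304),.009),('lampfoot',(277,250),.008),('stand near',(376,404),.008),('stand L',(342,390),.008),('stand R',(407,366),.008),('stand far',(378,358),.008),('oven',(308,204),0),('model',(378,277),.012),('bur',(361,243),.02),('bottle',(466,305),0),('yel1',(227,262),.0),('yel2',(262,226),0.),('small bottle',(412,298),0)]: print(n,onz(c,uv,z).round(3))
print('side')
for n,uv,z in [('sleeve',(290,285),.009),('lampfoot',(246,249),.008),('crown',(264,281),.009),('cap',(314,290),.009),('oven',(276,212),0)]: print(n,onz(d,uv,z).round(3))
for n in('scene','side'):
    im=cv2.imread(f'pics/{n}0.png')
    x,y=(200,150) if n=='scene' else (170,160)
    cr=cv2.resize(im[y:y+265,x:x+270],None,fx=2.2,fy=2.2,interpolation=cv2.INTER_CUBIC); cv2.imwrite(f'pics/{n}0c.png',cr)
```

```text
sleeve [0.49  0.014 0.009]
crown [0.448 0.059 0.009]
cap [ 0.523 -0.022  0.009]
lampfoot [0.479 0.191 0.008]
stand near [ 0.458 -0.234  0.008]
stand L [ 0.429 -0.193  0.008]
stand R [ 0.534 -0.189  0.008]
stand far [ 0.504 -0.157  0.008]
oven [0.621 0.372 0.   ]
model [0.607 0.024 0.012]
bur [0.63  0.132 0.02 ]
bottle [ 0.71  -0.096  0.   ]
yel1 [0.382 0.2   0.   ]
yel2 [0.49  0.311 0.   ]
small bottle [ 0.638 -0.041  0.   ]
side
sleeve [0.49  0.01  0.009]
lampfoot [0.477 0.186 0.008]
crown [0.451 0.05  0.009]
cap [ 0.523 -0.03   0.009]
oven [0.634 0.327 0.   ]
```

View pics/scene0c.png

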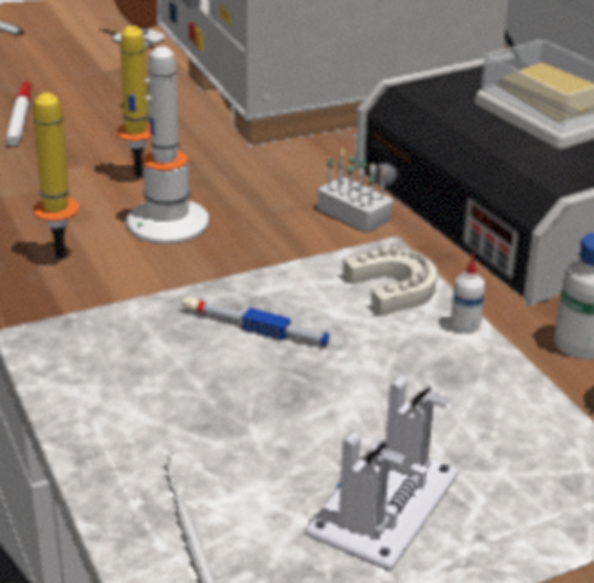

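Emit:
step_arm:
  increments:
    - [[12,-26,8],[0,0,-0.023]]
    - [[12,-26,8],[0,0,-0.023]]
    - [[12,-26,8],[0,0,-0.023]]
    - [[12,-26,8],[0,0,-0.023]]
    - [[12,-26,8],[0,0,-0.023]]
    - [[13,-26,8],[0,0,-0.023]]
    - [[13,-26,8],[0,0,-0.023]]
    - [[13,-26,4],[0,0,-0.023]]

```text
time: 0.82
eef_pos: [0.2676, 0.4446, 0.2922]
tcp_rot: [0.217, 0.976, 0.0, 0.0]
contact_force: [0.3, -0.8, -0.1]
opening: 1.005
finger_force: 0.0
```

Emit:
step_arm:
  increments:
    - [[14,-27,0],[0,0,-0.023]]
    - [[14,-27,0],[0,0,-0.023]]
    - [[14,-27,0],[0,0,-0.023]]
    - [[14,-27,0],[0,0,-0.023]]
    - [[14,-27,0],[0,0,-0.023]]
    - [[14,-27,0],[0,0,-0.023]]
    - [[14,-27,0],[0,0,-0.023]]
    - [[14,-27,0],[0,0,-0.023]]

```text
time: 1.48
eef_pos: [0.3793, 0.2283, 0.2911]
tcp_rot: [0.305, 0.952, -0.0, 0.0]
contact_force: [-0.4, 1.0, 0.4]
opening: 1.004
finger_force: 0.0
```

Emit:
step_arm:
  increments:
    - [[14,-27,-4],[0,0,-0.023]]
    - [[14,-27,-4],[0,0,-0.023]]
    - [[14,-27,-4],[0,0,-0.023]]
    - [[14,-27,-4],[0,0,-0.023]]
    - [[14,-27,-4],[0,0,-0.023]]
    - [[14,-27,-4],[0,0,-0.023]]
    - [[14,-27,-4],[0,0,-0.023]]
    - [[14,-27,-4],[0,0,-0.023]]

```text
time: 2.15
eef_pos: [0.4913, 0.0123, 0.2589]
tcp_rot: [0.392, 0.92, 0.0, -0.0]
contact_force: [0.4, 0.8, 0.3]
opening: 0.999
finger_force: 0.0
```

Run:
```python
from h import *
s=readout.get_state();print(s['time'],s['qpos'].round(4),s['eef_pos'].round(4),s['tcp_rot'].round(4));save('wrist','w1.png')
c=cam('wrist',s);print(c[2],-c[3][:,2])
for P in([.49,.012,.009],[.48,-.195,.06],[.478,.188,.06]):print(proj(c,P))
```

```text
2.15 [-1.8190e-01 -1.4930e-01  1.9858e+00  1.0000e-04  1.3054e+00 -9.4740e-01] [0.4913 0.0123 0.2589] [ 3.918e-01  9.200e-01  0.000e+00 -2.000e-04]
[0.43689135 0.0682702  0.40176885] [ 0.21101235 -0.21904043 -0.95262536]
[[315.38379928 187.99143229]]
[[157.60423945 346.94041689]]
[[463.83397011  27.11087661]]
```

View pics/w1.png

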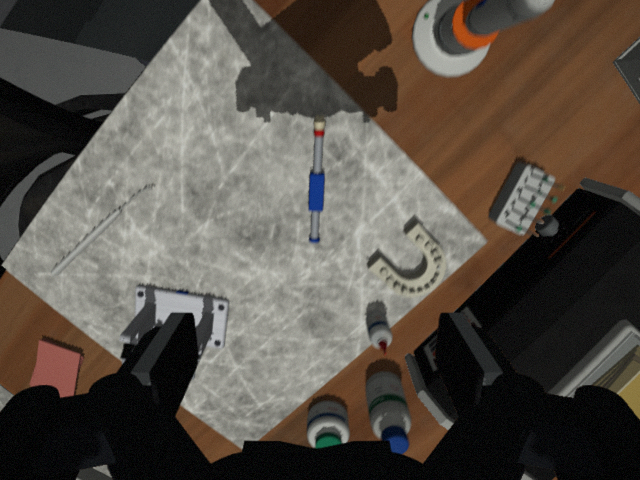

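Run:
```python
from h import *
import json
s=readout.get_state()
c=cam('wrist',s)
cr=onz(c,(320,126),.009);cp=onz(c,(314,240),.009);sl=onz(c,(316.5,190.5),.013)
print(cr,cp,sl); v=cr-cp; print('az',np.degrees(np.arctan2(v[1],v[0])),np.linalg.norm(v))
# blue sleeve by colour
im=cv2.imread('pics/w1.png');h=cv2.cvtColor(im,cv2.COLOR_BGR2HSV)
m=((h[:,:,0]>100)&(h[:,:,0]<130)&(h[:,:,1]>140)&(h[:,:,2]>60)).astype(np.uint8);m[:150]=0;m[250:]=0;m[:,:290]=0;m[:,345:]=0
ys,xs=np.nonzero(m);b=ys<222
P=np.array([onz(c,(x,y),.012) for x,y in zip(xs[b],ys[b])]);print(len(P),P.mean(0));
print('cap',onz(c,(xs[~b].mean(),ys[~b].mean()),.010))
u,S,Vt=np.linalg.svd(P-P.mean(0));print('pca az',np.degrees(np.arctan2(Vt[0,1],Vt[0,0]))%180, np.ptp((P-P.mean(0))@Vt[0]),np.ptp((P-P.mean(0))@Vt[1]))
# stand crop
cr=cv2.resize(im[270:375,100:260],None,fx=4.5,fy=4.5,interpolation=cv2.INTER_CUBIC);cv2.imwrite('pics/w1s.png',cr)
```

```text
[0.45522958 0.05165571 0.009     ] [ 0.52638563 -0.031297    0.009     ] [0.49352828 0.00680149 0.013     ]
az 130.62268036337747 0.10929014124003159
513 [0.49403162 0.00552839 0.012     ]
cap [ 0.52622634 -0.03079536  0.01      ]
pca az 131.12443118087654 0.035825687348147575 0.013239652812051637
```

Emit:
step_arm:
  increments:
    - [[-6,-30,0],[0,0,0]]
    - [[-6,-30,0],[0,0,0]]
    - [[-6,-30,0],[0,0,0]]
    - [[-6,-30,0],[0,0,0]]
    - [[0,0,0],[0,0,0]]

```text
time: 2.62
eef_pos: [0.4662, -0.11, 0.2591]
tcp_rot: [0.393, 0.919, -0.001, -0.0]
contact_force: [0.1, 0.3, 0.5]
opening: 1.005
finger_force: 0.0
```

Run:
```python
from h import *
s=readout.get_state();print(s['time'],s['qpos'].round(4),s['eef_pos'].round(4),s['tcp_rot'].round(4));save('wrist','w2.png')
np.savez('w2.npz',**{k:s[k] for k in('eef_pos','tcp_rot')})
im=cv2.imread('pics/w2.png');cv2.imwrite('pics/w2c.png',cv2.resize(im[120:390,130:490],None,fx=2.2,fy=2.2,interpolation=cv2.INTER_CUBIC))
```

```text
2.6167 [-0.4428 -0.1802  2.0122 -0.0022  1.3096 -1.2046] [ 0.4662 -0.11    0.2591] [ 0.3933  0.9194 -0.001  -0.    ]
```

View pics/w2c.png

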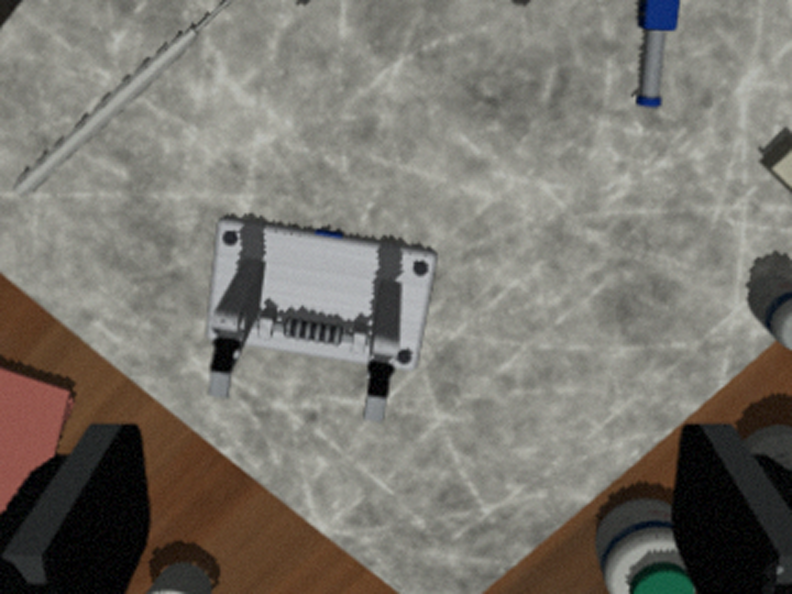

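```bash
cat > st.py <<'E'
from h import *
s=dict(np.load('w2.npz'));c=cam('wrist',s)
pts={k:onz(c,(130+u/2.2,120+v/2.2),.008) for k,(u,v) in dict(TL=(220,217),TR=(437,250),BR=(418,369),BL=(209,336)).items()}
# screws inset
for k,p in pts.items():print(k,p.round(4))
print(np.linalg.norm(pts['TL']-pts['TR']),np.linalg.norm(pts['TR']-pts['BR']),np.linalg.norm(pts['BL']-pts['BR']))
ctr=(pts['TL']+pts['TR']+pts['BR']+pts['BL'])/4
v=pts['TR']-pts['TL']+pts['BR']-pts['BL'];print(ctr,np.degrees(np.arctan2(v[1],v[0])))
# check noses: stand frame points
a=np.arctan2(v[1],v[0]);X=-v/np.linalg.norm(v);Y=np.array([-X[1],X[0],0]);o=ctr*[1,1,0]
print('x',X,'y',Y)
for n,P in dict(noseR=(-31,1,65),noseL=(31,1,65),lipR=(-31,10,77),lipL=(31,10,77),tineR=(-31,-6,76)).items():
    P=np.array(P)/1e3;w=o+X*P[0]+Y*P[1]+[0,0,P[2]];uv=proj(c,w)[0];print(n,((uv-[130,120])*2.2).round())
E
python3 st.py
```

```text
TL [ 0.4253 -0.1903  0.008 ]
TR [ 0.5057 -0.1349  0.008 ]
BR [ 0.5398 -0.1828  0.008 ]
BL [ 0.4584 -0.2377  0.008 ]
0.09756828954593434 0.05879417756078484 0.09819457270390092
[ 0.48229613 -0.18640433  0.008     ] 34.27466618030696
x [-0.82634738 -0.56316073 -0.        ] y [ 0.56316073 -0.82634738  0.        ]
noseR [385. 358.]
noseL [230. 334.]
lipR [380. 392.]
lipL [222. 368.]
tineR [387. 353.]
```

Emit:
step_arm:
  increments:
    - [[2,-20,-20],[0,0,0]]
    - [[2,-20,-20],[0,0,0]]
    - [[2,-20,-20],[0,0,0]]
    - [[2,-10,-20],[0,0,0]]
    - [[0,0,0],[0,0,0]]
    - [[0,0,0],[0,0,0]]

```text
time: 3.17
eef_pos: [0.4746, -0.175, 0.1781]
tcp_rot: [0.391, 0.92, 0.001, -0.002]
contact_force: [0.2, -1.0, -0.3]
opening: 0.998
finger_force: 0.0
```

Run:
```python
from h import *
s=readout.get_state();print(s['time'],s['qpos'].round(4),s['eef_pos'].round(4),s['tcp_rot'].round(4));save('wrist','w3.png')
np.savez('w3.npz',**{k:s[k] for k in('eef_pos','tcp_rot')})
print(proj(cam('wrist',s),[.4823,-.1864,.06]))
im=cv2.imread('pics/w3.png');cv2.imwrite('pics/w3c.png',cv2.resize(im[110:380,150:490],None,fx=2.2,fy=2.2,interpolation=cv2.INTER_CUBIC))
```

```text
3.1667 [-5.5440e-01 -3.6400e-02  2.0338e+00  7.0000e-04  1.1480e+00 -1.3218e+00] [ 0.4746 -0.175   0.1781] [ 3.911e-01  9.203e-01  6.000e-04 -1.800e-03]
[[313.36990839 248.99251895]]
```

View pics/w3c.png

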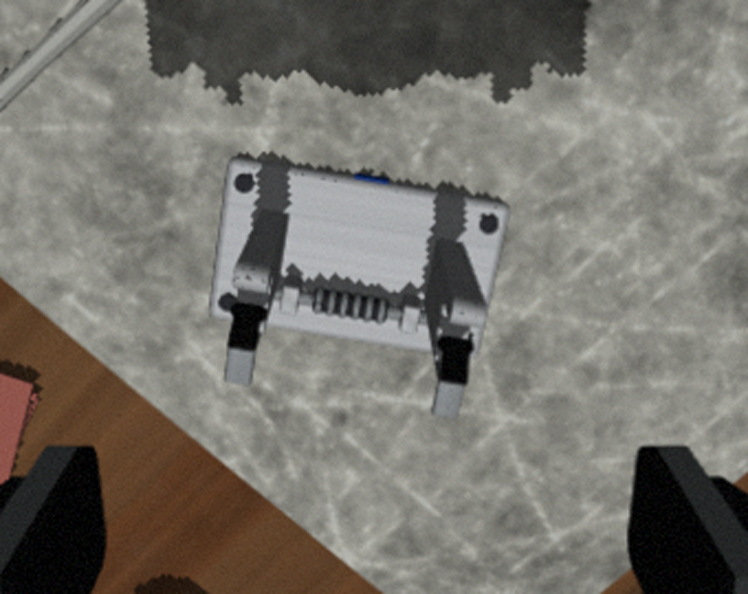

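```bash
cat > st2.py <<'E'
from h import *
from scipy.optimize import least_squares
C2=cam('wrist',dict(np.load('w2.npz')));C3=cam('wrist',dict(np.load('w3.npz')))
o2=np.array([130,120]);o3=np.array([150,110])
q2=np.array([(220,217),(437,250),(418,369),(209,336)])/2.2+o2
q3=np.array([(232,157),(509,206),(481,353),(213,314)])/2.2+o3
B=np.array([(50,-30),(-50,-30),(-50,30),(50,30)])/1e3   # TL is +x,-y
def W(p,P):
    a=p[2];r=np.array([[np.cos(a),-np.sin(a)],[np.sin(a),np.cos(a)]]);P=np.atleast_2d(P)
    return np.c_[P[:,:2]@r.T+p[:2],P[:,2]+p[3]]
def f(p,zf=None):
    pp=np.r_[p[:3],p[3] if zf is None else zf]
    b=np.c_[B,np.full(4,.008)]
    return np.r_[(proj(C2,W(pp,b))-q2).ravel(),(proj(C3,W(pp,b))-q3).ravel()]
for zf in(None,0,.002):
    r=least_squares(f,[.482,-.186,np.radians(214),0],args=(zf,));print(zf,r.x.round(4),np.degrees(r.x[2]),np.sqrt((r.fun**2).mean()))
    p=np.r_[r.x[:3],r.x[3] if zf is None else zf]
    for n,P in dict(tineL=(31,-6,76),tineR=(-31,-6,76),lipL=(31,10,77),lipR=(-31,10,77)).items():
        w=W(p,np.array(P)/1e3);print(n,((proj(C2,w)[0]-o2)*2.2).round(),((proj(C3,w)[0]-o3)*2.2).round())
E
python3 st2.py
```

```text
None [ 0.4843 -0.1894  3.7448 -0.0094] 214.56229960210678 0.8009866177993077
tineL [230. 329.] [255. 289.]
tineR [386. 352.] [465. 322.]
lipL [226. 366.] [248. 341.]
lipR [380. 389.] [454. 373.]
0 [ 0.4826 -0.1871  3.7448  0.    ] 214.55923665804553 1.5538235024100955
tineL [226. 331.] [252. 290.]
tineR [386. 355.] [470. 324.]
lipL [222. 370.] [245. 344.]
lipR [380. 393.] [459. 377.]
0.002 [ 0.4823 -0.1866  3.7447  0.    ] 214.55834984077416 1.8119639516033954
tineL [225. 331.] [252. 290.]
tineR [386. 355.] [471. 324.]
lipL [221. 370.] [244. 345.]
lipR [380. 394.] [460. 377.]
```

Run:
```python
import numpy as np
D=[([1.16901,.287168,1.578194,0,1.278596,-.149988],[.167875,.653106,.229936]),
([-.1819,-.1493,1.9858,0,1.3054,-.9474],[.4913,.0123,.2589]),([-.4428,-.1802,2.0122,-.0022,1.3096,-1.2046],[.4662,-.11,.2591]),([-.5544,-.0364,2.0338,.0007,1.148,-1.3218],[.4746,-.175,.1781])]
A=[];b=[]
for q,p in D:
    r=np.hypot(*p[:2]);d=np.arctan2(p[1],p[0])-q[0];print('d',r*np.sin(d))
    a,e=q[1],q[1]+q[2];rho=r*np.cos(d)
    A+=[[np.sin(a),np.sin(e),np.cos(e),0,1],[np.cos(a),np.cos(e),-np.sin(e),1,0]];b+=[rho,p[2]]
A=np.array(A);b=np.array(b)
print(np.linalg.svd(A)[1]);x,*_=np.linalg.lstsq(A,b,rcond=None);print('L1,L2,c,H,a0',x,A@x-b)
x,*_=np.linalg.lstsq(A[:,:4],b,rcond=None);print('no a0',x,A[:,:4]@x-b)
x,*_=np.linalg.lstsq(A[:,[0,1,3]],b,rcond=None);print('no a0,c',x,A[:,[0,1,3]]@x-b)
```

```text
d 0.10089952611605311
d 0.1009725303405804
d 0.10036212165438066
d 0.10105734830736673
[3.44990104 2.82682275 0.2985583  0.09525297 0.09510905]
L1,L2,c,H,a0 [ 4.42136872e-01  5.73860103e-01  2.48936158e-02 -3.63484585e-03
 -4.00996345e-04] [-4.48844454e-07  3.35398623e-05  4.89791848e-05 -2.55551130e-05
 -4.69001516e-05 -2.02198862e-06 -1.63018875e-06 -5.96276071e-06]
no a0 [ 0.44213324  0.57347884  0.02501515 -0.00363263] [-6.06005708e-07  2.66661949e-05  5.07195217e-05 -4.40815753e-05
 -4.49678761e-05 -2.23289479e-05  2.11833220e-06  3.97443283e-05]
no a0,c [ 0.44083828  0.56542308 -0.02858064] [-8.13673217e-04  1.13203712e-04 -9.61045272e-04 -1.99896344e-05
 -1.13538604e-03  2.63980037e-06  3.06626672e-03 -9.58538775e-05]
```

```bash
cat > ik.py <<'E'
import numpy as np
L1,L2,c,H,d=.4421,.5735,.025,-.0036,.101
lo=np.array([-2.77,-.9,.21,-1.53,.24]);hi=np.array([2.77,2.22,2.48,1.53,2.81])
def ik(tcp,dr,Lt):
    W=tcp-dr*Lt;h=Lt+H;r=np.hypot(W[0],W[1]);q1=np.arctan2(W[1],W[0])-np.arcsin(d/r)
    rho=np.sqrt(r*r-d*d);z=W[2]-h;l2=np.hypot(L2,c);g=np.arctan2(c,L2)
    D=np.hypot(rho,z);ca=(D*D-L1**2-l2**2)/(2*L1*l2)
    if abs(ca)>1:return None
    k=np.arccos(ca);a=np.arctan2(rho,z)-np.arctan2(l2*np.sin(k),L1+l2*np.cos(k))
    q2=a;q3=k-g   # pitch of effective link = e+g
    e=q2+q3
    u=np.array([np.cos(q1),np.sin(q1),0]);v=np.array([-np.sin(q1),np.cos(q1),0]);Z=np.array([0,0,1.])
    f=np.sin(e)*u+np.cos(e)*Z; n=np.cos(e)*u-np.sin(e)*Z  # n: increasing pitch
    q5=np.arccos(np.clip(dr@f,-1,1));q4=np.arctan2(dr@v,dr@n)
    return np.array([q1,q2,q3,q4,q5])
if __name__=='__main__':
    print(ik(np.array([.4913,.0123,.2589]),np.array([0,0,-1.]),.3).round(3))
    a=np.radians(214.55);X=np.array([np.cos(a),np.sin(a),0]);S=np.array([.483,-.188,.06])
    for s in(1,-1):
      cr=S+s*.0635*X;print('end',s,cr.round(3))
      for off in range(-90,91,30):
        ph=a+np.radians(off)+(np.pi if s>0 else 0);dr=np.array([np.cos(ph),np.sin(ph),-1])/2**.5
        o=[]
        for Lt in(.25,.33):
            q=ik(cr-dr*.111,dr,Lt);o.append('none' if q is None else ('OK ' if (q>lo).all()and(q<hi).all() else 'xx ')+str(q.round(2)))
        print(round(np.degrees(ph)%360),*o)
E
python3 ik.py
```

```text
[-0.182 -0.15   1.986  0.     1.305]
end 1 [ 0.431 -0.224  0.06 ]
305 xx [-0.41 -0.49  2.61 -0.91  0.49] xx [-0.28 -0.56  2.7  -0.98  0.57]
335 xx [-0.97 -0.78  2.75  0.71  0.58] xx [-1.16 -1.32  2.96  0.61  0.95]
5 xx [-1.29 -0.43  2.58  0.93  1.04] xx [-1.5  -0.46  2.65  0.88  1.16]
35 OK [-1.27 -0.04  2.28  0.78  1.3 ] OK [-1.39  0.02  2.27  0.73  1.32]
65 OK [-1.14  0.23  1.98  0.58  1.51] OK [-1.21  0.33  1.91  0.53  1.52]
95 OK [-0.97  0.43  1.72  0.36  1.7 ] OK [-1.01  0.54  1.61  0.34  1.71]
125 OK [-0.79  0.55  1.55  0.13  1.82] OK [-0.8   0.68  1.39  0.12  1.84]
end -1 [ 0.535 -0.152  0.06 ]
125 OK [-0.62  0.64  1.4   0.25  1.84] OK [-0.64  0.77  1.25  0.24  1.87]
155 OK [-0.45  0.72  1.28 -0.01  1.92] OK [-0.45  0.87  1.09 -0.01  1.97]
185 OK [-0.29  0.71  1.31 -0.27  1.87] OK [-0.27  0.85  1.12 -0.26  1.91]
215 OK [-0.15  0.59  1.48 -0.51  1.69] OK [-0.1   0.71  1.34 -0.48  1.72]
245 OK [-0.03  0.41  1.74 -0.72  1.42] OK [ 0.04  0.5   1.66 -0.68  1.45]
275 OK [ 0.    0.17  2.05 -0.93  1.08] OK [ 0.11  0.23  2.04 -0.9   1.12]
305 OK [-0.11 -0.13  2.36 -1.09  0.65] OK [ 0.01 -0.13  2.41 -1.13  0.71]
```

Emit:
step_arm:
  increments:
    - [[3,30,0],[0,0,-0.008]]
    - [[3,30,0],[0,0,-0.008]]
    - [[3,30,-10],[0,0,-0.008]]
    - [[3,30,-20],[0,0,-0.008]]
    - [[3,30,-20],[0,0,-0.008]]
    - [[4,30,-28],[0,0,-0.009]]
    - [[0,0,0],[0,0,0]]
    - [[0,0,0],[0,0,0]]

```text
time: 3.88
eef_pos: [0.4936, 0.0062, 0.1013]
tcp_rot: [0.411, 0.911, -0.0, -0.001]
contact_force: [0.7, -0.9, 0.0]
opening: 1.0
finger_force: 0.0
```

```bash
cat > blue.py <<'E'
from h import *
s=readout.get_state();im=save('wrist','w4.png')[:,:,::-1];c=cam('wrist',s)
h=cv2.cvtColor(np.ascontiguousarray(im),cv2.COLOR_BGR2HSV)
m=((h[:,:,0]>100)&(h[:,:,0]<130)&(h[:,:,1]>140)&(h[:,:,2]>50)).astype(np.uint8)
n,l,st,ce=cv2.connectedComponentsWithStats(m)
print(s['eef_pos'].round(4),s['tcp_rot'].round(4))
for i in range(1,n):
    if st[i,4]>60:
        ys,xs=np.nonzero(l==i);P=np.array([onz(c,(x,y),.014) for x,y in zip(xs,ys)]);V=np.linalg.svd(P-P.mean(0),full_matrices=False)[2]
        print(st[i],ce[i].round(1),P.mean(0).round(4),np.degrees(np.arctan2(V[0,1],V[0,0]))%180,np.ptp((P-P.mean(0))@V[0]).round(4),np.ptp((P-P.mean(0))@V[1]).round(4))
E
python3 blue.py
```

```text
[0.4936 0.0062 0.1013] [ 4.114e-01  9.114e-01 -1.000e-04 -5.000e-04]
[ 309  207   24   59 1316] [320.7 237. ] [0.4925 0.0106 0.014 ] 131.21238466649478 0.0351 0.0135
[313 306  16   7  79] [320.6 309.5] [ 0.5232 -0.0242  0.014 ] 43.33705305152378 0.0092 0.004
```

```bash
cat > cal.py <<'E'
from h import *
from scipy.optimize import least_squares
from st2 import q2,q3,B
S={1:dict(eef_pos=[.4913,.0123,.2589],tcp_rot=[.3918,.92,0,-.0002]),2:dict(np.load('w2.npz')),3:dict(np.load('w3.npz')),4:dict(eef_pos=[.4936,.0062,.1013],tcp_rot=[.4114,.9114,-.0001,-.0005])}
def ends(i):
    h=cv2.cvtColor(cv2.imread(f'pics/w{i}.png'),cv2.COLOR_BGR2HSV)
    m=((h[:,:,0]>95)&(h[:,:,0]<135)&(h[:,:,1]>110)&(h[:,:,2]>40)).astype(np.uint8);n,l,st,ce=cv2.connectedComponentsWithStats(m)
    r=[]
    for k in range(1,n):
        if st[k,4]>20 and st[k,1]<330:r.append((st[k].tolist(),ce[k].round(1).tolist()))
    return r
if __name__=='__main__':
    for i in(1,2,4):print(i,ends(i))
E
python3 cal.py | grep -v -e tine -e lip
```

```text
None [ 0.4843 -0.1894  3.7448 -0.0094] 214.56269746716873 0.8014586153402838
0 [ 0.4826 -0.1871  3.7448  0.    ] 214.55967159959542 1.5545396571955548
0.002 [ 0.4823 -0.1866  3.7448  0.    ] 214.55914285060868 1.8126706390325786
1 [([309, 172, 15, 39, 528], [316.0, 191.7]), ([310, 238, 9, 4, 29], [314.2, 239.8]), ([177, 291, 11, 3, 22], [182.0, 292.0])]
2 [([422, 92, 19, 42, 621], [431.2, 113.0]), ([420, 164, 10, 5, 36], [424.4, 165.7]), ([273, 224, 13, 4, 28], [279.2, 225.8])]
4 [([309, 204, 25, 62, 1421], [320.6, 235.4]), ([313, 304, 16, 10, 94], [320.6, 309.3])]
```

```bash
cat > cal2.py <<'E'
from h import *
from scipy.optimize import least_squares
from cal import S,q2,q3,B
C={i:cam('wrist',S[i]) for i in S}
T=np.array(cams.get_calibration('wrist')['T_tool_cam'])
def cm(i,dl):
    K,D,_,_=C[i];t=R.from_quat(S[i]['tcp_rot']).as_matrix()
    Tc=T.copy();Tc[:3,:3]=T[:3,:3]@R.from_rotvec(dl[3:]).as_matrix();Tc[:3,3]+=dl[:3]
    return K,D,t@Tc[:3,3]+S[i]['eef_pos'],t@Tc[:3,:3]
def st(p,P):
    a=p[2];return np.array([[p[0]+np.cos(a)*x-np.sin(a)*y,p[1]+np.sin(a)*x+np.cos(a)*y,z] for x,y,z in np.array(P)/1e3])
# observations on the stick: sleeve cap-end top edge, sleeve crown-end bottom edge, cap centroid
SP=[(-18,0,16),(18,0,2),(-50,0,12)]
obs={1:[(316,211),(316,171.5),(314.2,239.8)],2:[(431.2,134),(431.2,91.5),(424.4,165.7)],4:[(320.6,266),(320.6,203.5),(320.6,309.3)]}
BP=np.c_[B*1e3,np.full(4,8)]
def f(x,w=None):
    r=[]
    for i in(1,2,4):
        e=proj(cm(i,x[6:]),st(x[:3],SP))-obs[i];r+=list(e[:,1])+[*e[[2],0],e[:2,0].mean()]
    for i,q in((2,q2),(3,q3)):r+=list((proj(cm(i,x[6:]),st(x[3:6],BP))-q).ravel())
    return np.r_[r,x[6:9]/.002,x[9:]/.012]
x0=np.r_[.4915,.0115,np.radians(131),.483,-.188,np.radians(214.5),np.zeros(6)]
print('no cal',f(x0)[:15].round(1))
r=least_squares(f,x0);print(r.x.round(4),np.degrees(r.x[[2,5]]));print(r.fun.round(1))
np.save('dl.npy',r.x[6:])
E
python3 cal2.py|grep -v -e tine -e lip
```

```text
None [ 0.4843 -0.1894  3.7448 -0.0094] 214.56269746716873 0.8014586153402838
0 [ 0.4826 -0.1871  3.7448  0.    ] 214.55967159959542 1.5545396571955548
0.002 [ 0.4823 -0.1866  3.7448  0.    ] 214.55914285060868 1.8126706390325786
no cal [-1.3 -2.   0.7 -0.5  0.2 -0.8  0.9  2.  -0.4 -1.9 -0.5 -3.7  2.  -0.9
 -0.3]
[ 4.9400e-01  7.6000e-03  2.2833e+00  4.8430e-01 -1.9190e-01  3.7412e+00
  2.0000e-04  2.0000e-04 -3.7000e-03 -9.7000e-03  5.5000e-03 -2.7000e-03] [130.8240073  214.35520014]
[-1.6 -1.9 -0.1  0.7  1.3 -0.6  1.3  1.8 -0.6 -2.   0.5 -1.5  1.7 -0.1
  0.5  0.2 -0.5  1.4 -0.3  0.4 -0.2 -0.1  0.6 -0.9 -0.3  1.4 -1.9 -1.2
  1.9 -0.9  1.   0.1  0.1 -1.8 -0.8  0.5 -0.2]
```

Emit:
step_arm:
  increments:
    - [[0,1,-20],[0,0,-0.008]]
    - [[0,1,-25],[0,0,0]]
    - [[0,0,-20],[0,0,0]]
    - [[0,0,-15],[0,0,0]]
    - [[0,0,-10],[0,0,0]]
    - [[0,0,-6],[0,0,0]]
    - [[0,0,0],[0,0,0]]
    - [[0,0,0],[0,0,0]]

```text
time: 4.6
eef_pos: [0.4952, 0.0052, 0.0065]
tcp_rot: [0.417, 0.909, 0.0, 0.001]
contact_force: [0.1, 0.1, 0.4]
opening: 1.001
finger_force: 0.0
```

Emit:
step_arm:
  increments:
    - [[0,0,0],[0,0,0]]
    - [[0,0,0],[0,0,0]]
    - [[0,0,0],[0,0,0]]
    - [[0,0,0],[0,0,0]]
    - [[0,0,0],[0,0,0]]
    - [[0,0,0],[0,0,0]]
    - [[0,0,0],[0,0,0]]
    - [[0,0,0],[0,0,0]]
  fingers: -1
  grip_force: 60

```text
time: 5.27
eef_pos: [0.4945, 0.0057, 0.0057]
tcp_rot: [0.417, 0.909, 0.0, 0.0]
contact_force: [-0.2, 0.2, 2.2]
opening: 0.143
finger_force: 61.1
```

Emit:
step_arm:
  increments:
    - [[0,0,10],[0,0,0]]
    - [[0,0,20],[0,0,0]]
    - [[0,0,30],[0,0,0]]
    - [[0,0,30],[0,0,0]]
    - [[0,-5,30],[0,0,-0.05]]
    - [[0,-10,20],[0,0,-0.1]]
    - [[0,-15,5],[0,0,-0.1]]
    - [[-1,-15,0],[0,0,-0.1]]

```text
time: 5.93
eef_pos: [0.4946, -0.0399, 0.1538]
tcp_rot: [0.571, 0.821, 0.001, 0.003]
contact_force: [-0.2, 0.6, -0.5]
opening: 0.142
finger_force: 60.7
```

Emit:
step_arm:
  increments:
    - [[-1,-15,0],[0,0,-0.1]]
    - [[-1,-15,0],[0,0,-0.1]]
    - [[-1,-15,0],[0,0,-0.1]]
    - [[-1,-15,0],[0,0,-0.1]]
    - [[-1,-15,0],[0,0,-0.1]]
    - [[-1,-15,0],[0,0,-0.1]]
    - [[-1,-15,0],[0,0,-0.1]]
    - [[-1,-15,0],[0,0,-0.1]]

```text
time: 6.6
eef_pos: [0.4846, -0.1598, 0.1505]
tcp_rot: [0.846, 0.534, -0.0, -0.0]
contact_force: [-0.3, -0.3, -0.9]
opening: 0.143
finger_force: 60.7
```

Emit:
step_arm:
  increments:
    - [[-1,-15,0],[0,0,-0.1]]
    - [[-1,-10,-5],[0,0,-0.1]]
    - [[-1,-6,-10],[0,0,-0.1]]
    - [[0,0,-15],[0,0,-0.1]]
    - [[0,0,-15],[0,0,-0.1]]
    - [[0,0,0],[0,0,-0.034]]
    - [[0,0,0],[0,0,0]]
    - [[0,0,0],[0,0,0]]

```text
time: 7.27
eef_pos: [0.482, -0.1903, 0.1055]
tcp_rot: [0.956, 0.295, -0.0, -0.0]
contact_force: [-0.1, -0.3, -0.1]
opening: 0.141
finger_force: 60.7
```

Run:
```python
from h import *
s=readout.get_state();print(s['time'],s['qpos'].round(3),s['eef_pos'].round(4),s['tcp_rot'].round(4),s['contact_force'].round(1))
q=s['tcp_rot'];print('xaz',np.degrees(2*np.arctan2(q[1],q[0])))
np.savez('w5.npz',**{k:s[k] for k in('eef_pos','tcp_rot')})
a=save('wrist','w5.png');b=save('scene','s5.png');d=save('side','d5.png')
print(proj(cam('scene'),[.484,-.19,.08]),proj(cam('side'),[.484,-.19,.08]),proj(cam('wrist',s),[.484,-.19,.08]))
A=cv2.resize(a[150:450,120:520],None,fx=1.0,fy=1.0)
sc=cv2.resize(b[300:420,310:450],None,fx=2.8,fy=2.8,interpolation=cv2.INTER_CUBIC);sd=cv2.resize(d[270:380,300:400],None,fx=3,fy=3,interpolation=cv2.INTER_CUBIC)
w=np.zeros((600,800,3),np.uint8)
w[:sc.shape[0],:sc.shape[1]]=sc;w[:sd.shape[0],400:400+sd.shape[1]]=sd
wa=cv2.resize(a[200:440,140:500],None,fx=1.07,fy=1.07);w[340:340+wa.shape[0],0:wa.shape[1]]=wa
cv2.imwrite('pics/m5.png',w[:600,:,::-1])
```

```text
7.2667 [-0.572  0.086  2.056 -0.     1.     0.401] [ 0.482  -0.1903  0.1055] [ 0.9556  0.2945 -0.     -0.    ] [-0.1 -0.3 -0.1]
xaz 34.25825505738871
[[380.12125866 336.03749175]] [[345.64251144 309.14324439]] [[318.78005484 284.37385228]]
```

View pics/m5.png

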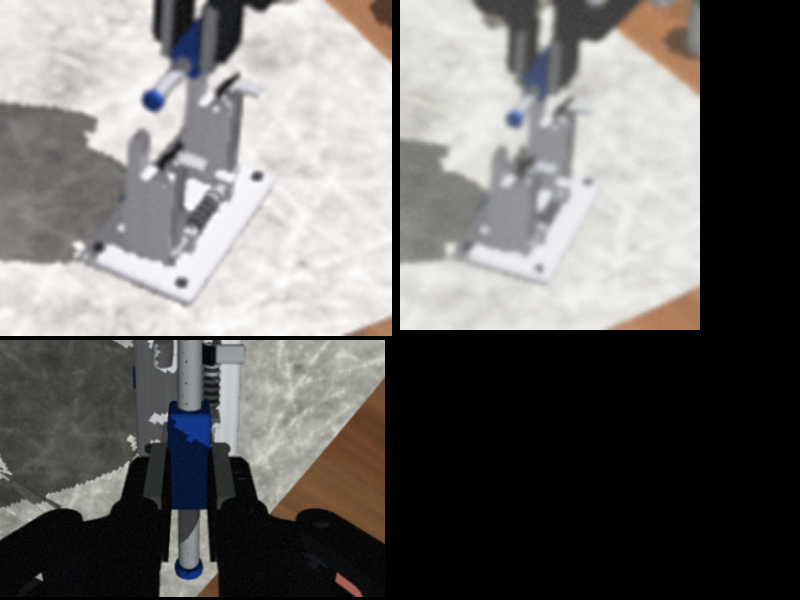

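Run:
```python
import cv2,numpy as np
im=cv2.imread('pics/w5.png');g=cv2.cvtColor(im,cv2.COLOR_BGR2GRAY)
np.set_printoptions(linewidth=400)
print('cols',np.arange(262,380,2))
for r in range(176,232,4):print(r,g[r,262:380:2])
from h import *
s=dict(np.load('w5.npz'));c=cam('wrist',s);print(c[0])
t=R.from_quat(s['tcp_rot']).as_matrix();ax=t[:,0]
for x in(-50,18,30,45,63):
    print(x,proj(c,s['eef_pos']+ax*x/1e3+[0,0,.0033]))
P=np.array([.4843,-.1919,0]);a=np.radians(214.4);X=np.array([np.cos(a),np.sin(a),0]);Y=np.array([-X[1],X[0],0])
for o in([.4843,-.1919,0],[.483,-.188,0]):
  for n,q in dict(tin=(-31,-6,76),tout=(-31,-16,76),lip0=(-26,10,77),lip1=(-36,10,77),nose=(-31,1,65),ptine=(-31,6,62.5)).items():
    print(n,proj(c,np.array(o)+(X*q[0]+Y*q[1]+np.array([0,0,q[2]]))/1e3 if 0 else np.array(o)+X*q[0]/1e3+Y*q[1]/1e3+[0,0,q[2]/1e3]).round(1))
```

```text
cols [262 264 266 268 270 272 274 276 278 280 282 284 286 288 290 292 294 296 298 300 302 304 306 308 310 312 314 316 318 320 322 324 326 328 330 332 334 336 338 340 342 344 346 348 350 352 354 356 358 360 362 364 366 368 370 372 374 376 378]
176 [169  86  76  87  81  85  86  90 187 197 182 194 194 196 191 188 187 190 185 188 191 173  70  97 120 130 127 146 154 153 151 135 127 110 187 173  87 123 157 200 213 210 200 205 210 212 205 203 205 207 204 181 158 207 192 177 169 165 160]
180 [ 68  65  80  83  84  83  82  88  83  83  83  83  93 178 146  66  65  70  68  65  63  63  67  99 118 133 135 144 153 150 144 135 123  99  70  67  81 109 144 143 139 210 205 204 209 211 206 201 199 205 197 179 143 162 168 163 172 167 187]
184 [ 79  65  79  82  85  85  88  88  88  79  82  83  85  81  66  70  67  69  71  72  65  61  70  99 119 128 140 146 154 154 148 137 122  97  67  68  71  51  53  86 140 206 205 203 211 209 204 199 200 206 199 181 137 146 149 160 157 158 160]
188 [ 65  64  75  86  84  84  86  90  88  84  89  83  84  62  63  65  67  63  61  65  70  61  69  92 122 129 139 143 151 153 146 13
[... 2375 characters left out ...]
01 161  61  97 118 128 137 145 151 152 144 130 123  90  49  32  36  43  49  46  44  55 183 209 206 200 199 199 202 200 183 154 166 162 164 159 162 173 169]
[[419.9696855    0.         316.33870146]
 [  0.         419.9696855  236.24745468]
 [  0.           0.           1.        ]]
-50 [[316.84344777 425.90297223]]
18 [[316.70094944 276.1110117 ]]
30 [[316.6699504  244.58170176]]
45 [[316.62843878 202.87970935]]
63 [[316.57442149 149.47656533]]
tin [[308.6 215.3]]
tout [[285.  215.4]]
lip0 [[346.2 227.1]]
lip1 [[346.6 204.2]]
nose [[324.6 209. ]]
ptine [[335.5 207.6]]
tin [[299.2 212.7]]
tout [[275.6 212.8]]
lip0 [[337.  224.6]]
lip1 [[337.2 201.6]]
nose [[315.8 206.5]]
ptine [[326.8 205.2]]
```

Emit:
step_arm:
  increments:
    - [[-2.5,-1.7,0],[0,0,0]]
    - [[0,0,-8],[0,0,0]]
    - [[0,0,-6],[0,0,0]]
    - [[0,0,-5],[0,0,0]]
    - [[0,0,0],[0,0,0]]
    - [[0,0,0],[0,0,0]]
  grip_force: 80

```text
time: 7.92
eef_pos: [0.4791, -0.1917, 0.0854]
tcp_rot: [0.956, 0.294, -0.001, -0.001]
contact_force: [0.3, 0.8, -1.1]
opening: 0.134
finger_force: 83.1
```

Emit:
step_arm:
  increments:
    - [[0,0,-4],[0,0,0]]
    - [[0,0,-4],[0,0,0]]
    - [[0,0,-4],[0,0,0]]
    - [[0,0,0],[0,0,0]]

```text
time: 8.25
eef_pos: [0.479, -0.1916, 0.0732]
tcp_rot: [0.956, 0.294, -0.001, -0.001]
contact_force: [-1.5, 0.2, -0.9]
opening: 0.134
finger_force: 83.1
```

Emit:
step_arm:
  increments:
    - [[0,0,-3],[0,0,0]]
    - [[0,0,-3],[0,0,0]]
    - [[0,0,-3],[0,0,0]]
    - [[0,0,0],[0,0,0]]

```text
time: 8.58
eef_pos: [0.4786, -0.1905, 0.0646]
tcp_rot: [0.956, 0.294, -0.001, -0.002]
contact_force: [-2.8, 4.0, 1.5]
opening: 0.133
finger_force: 83.4
```

Emit:
step_arm:
  increments:
    - [[0,0,-2],[0,0,0]]
    - [[0,0,-2],[0,0,0]]
    - [[0,0,-2],[0,0,0]]
    - [[0,0,0],[0,0,0]]

```text
time: 8.92
eef_pos: [0.4785, -0.1912, 0.0576]
tcp_rot: [0.956, 0.294, -0.001, -0.001]
contact_force: [-0.9, 2.8, -6.3]
opening: 0.131
finger_force: 82.5
```

Emit:
step_arm:
  increments:
    - [[0,0,-1],[0,0,0]]
    - [[0,0,-1],[0,0,0]]
    - [[0,0,0],[0,0,0]]
    - [[0,0,0],[0,0,0]]

```text
time: 9.25
eef_pos: [0.4791, -0.1918, 0.0569]
tcp_rot: [0.956, 0.294, -0.001, -0.0]
contact_force: [-3.0, 2.8, -3.2]
opening: 0.131
finger_force: 82.8
```

Emit:
step_arm:
  increments:
    - [[0,0,-1.5],[0,0,0]]
    - [[0,0,0],[0,0,0]]
    - [[0,0,0],[0,0,0]]

```text
time: 9.5
eef_pos: [0.4793, -0.192, 0.0568]
tcp_rot: [0.956, 0.294, -0.001, -0.001]
contact_force: [-6.5, 4.7, 4.2]
opening: 0.13
finger_force: 83.7
```

Run:
```python
from h import *
s=readout.get_state();print(s['eef_pos'],s['contact_force'],s['wrist_torque'])
b=save('scene','s6.png');a=save('wrist','w6.png');d=save('side','d6.png')
w=np.zeros((600,800,3),np.uint8)
def put(im,y0,y1,x0,x1,f,Y,X):
    k=cv2.resize(im[y0:y1,x0:x1],None,fx=f,fy=f,interpolation=cv2.INTER_CUBIC)[:600-Y,:800-X];w[Y:Y+k.shape[0],X:X+k.shape[1]]=k
put(b,310,410,330,430,4,0,0);put(d,285,365,310,390,4,0,410);put(a,120,440,180,460,1,410,0)
put(a,150,235,262,400,2.4,390,410)
cv2.imwrite('pics/m6.png',w[:,:,::-1])
```

```text
[ 0.47929722 -0.19196713  0.05679962] [-6.4985581   4.72102908  4.19828746] [0.82015497 1.06266214 0.07537761]
```

View pics/m6.png

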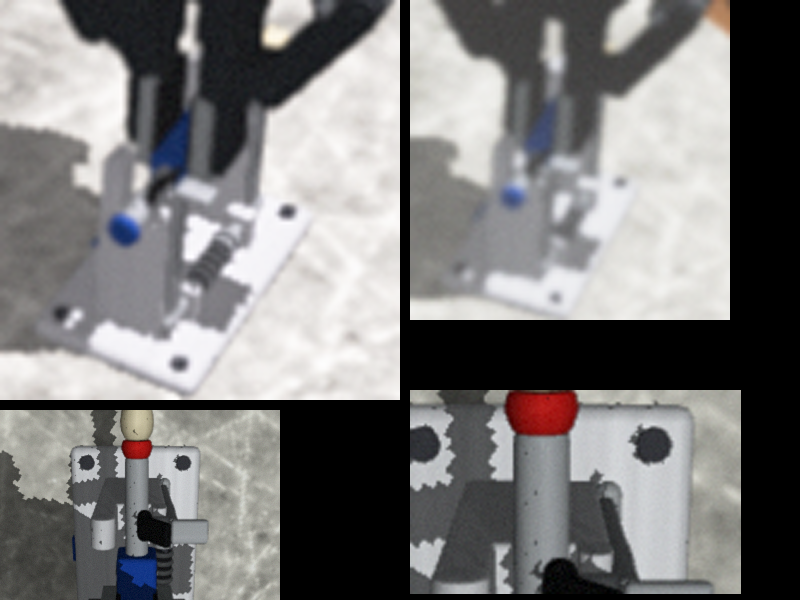

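Emit:
step_arm:
  increments:
    - [[0,0,0.5],[0,0,0]]
    - [[0,0,0],[0,0,0]]
    - [[0,0,0],[0,0,0]]
    - [[0,0,0],[0,0,0]]
    - [[0,0,0],[0,0,0]]
    - [[0,0,0],[0,0,0]]
  fingers: -0.3

```text
time: 10.15
eef_pos: [0.4801, -0.1924, 0.0567]
tcp_rot: [0.956, 0.294, 0.0, 0.001]
contact_force: [0.1, 0.3, -0.0]
opening: 0.348
finger_force: 0.0
```

Emit:
step_arm:
  increments:
    - [[0,0,10],[0,0,0]]
    - [[0,0,15],[0,0,0]]
    - [[0,0,20],[0,0,0]]
    - [[0,0,20],[0,0,0]]
    - [[0,0,20],[0,0,0]]
    - [[0,0,20],[0,0,0]]
    - [[0,0,0],[0,0,0]]
    - [[0,0,0],[0,0,0]]

```text
time: 10.82
eef_pos: [0.4805, -0.1925, 0.1632]
tcp_rot: [0.956, 0.294, 0.001, 0.002]
contact_force: [-0.2, 0.2, 0.5]
opening: 0.354
finger_force: 0.0
```

```bash
cat > meas7.py <<'E'
from h import *
s=readout.get_state();print(s['time'],s['eef_pos'],s['contact_force'].round(1),s['qpos'].round(3))
np.savez('w7.npz',**{k:s[k] for k in('eef_pos','tcp_rot')})
a=save('wrist','w7.png');b=save('scene','s7.png');d=save('side','d7.png')
w=np.zeros((600,800,3),np.uint8)
def put(im,y0,y1,x0,x1,f,Y,X):
    k=cv2.resize(im[y0:y1,x0:x1],None,fx=f,fy=f,interpolation=cv2.INTER_CUBIC)[:600-Y,:800-X];w[Y:Y+k.shape[0],X:X+k.shape[1]]=k
put(b,310,410,330,430,3,0,0);put(a,100,400,190,440,2,0,300)
put(b,150,270,240,310,2.5,300,0);put(d,170,265,220,270,2.5,300,180)
cv2.imwrite('pics/m7.png',w[:,:,::-1])
E
python3 meas7.py
```

```text
10.8167 [ 0.48053265 -0.19252447  0.16318423] [-0.2  0.2  0.5] [-0.577  0.004  2.023 -0.     1.11   0.397]
```

View pics/m7.png

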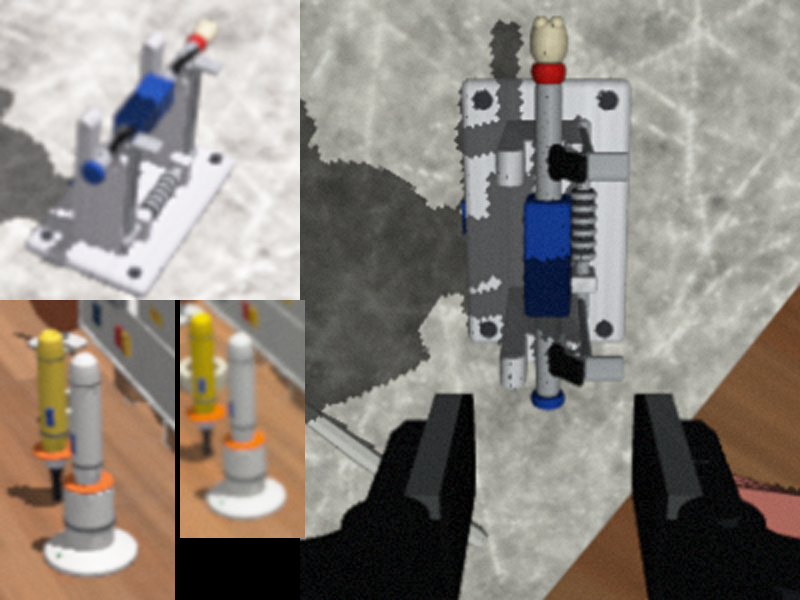

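```bash
cat > m8.py <<'E'
from h import *
u=np.array([np.cos(np.radians(34.3)),np.sin(np.radians(34.3)),0]);n=np.array([-u[1],u[0],0]);o=np.array([.4797,-.192,.06])
s=dict(np.load('w7.npz'))
c0=cam('wrist',s);dl=np.load('dl.npy');T=np.array(cams.get_calibration('wrist')['T_tool_cam']);t=R.from_quat(s['tcp_rot']).as_matrix()
c1=(c0[0],c0[1],t@(T[:3,3]+dl[:3])+s['eef_pos'],t@T[:3,:3]@R.from_rotvec(dl[3:]).as_matrix())
for nm,fn,cs in(('scene','s7',[cam('scene')]),('side','d7',[cam('side')]),('wrist','w7',[c0,c1])):
    im=cv2.imread(f'pics/{fn}.png');h=cv2.cvtColor(im,cv2.COLOR_BGR2HSV)
    for col,m in(('blue',(h[:,:,0]>95)&(h[:,:,0]<135)&(h[:,:,1]>110)&(h[:,:,2]>40)),('red',((h[:,:,0]<8)|(h[:,:,0]>172))&(h[:,:,1]>120)&(h[:,:,2]>90))):
        k,l,st,ce=cv2.connectedComponentsWithStats(m.astype(np.uint8))
        for i in range(1,k):
            if st[i,4]<8:continue
            P=[onz(c,ce[i],.062) for c in cs]
            if abs(P[0][0]-.48)<.12 and abs(P[0][1]+.19)<.1: print(nm,col,st[i],ce[i].round(1),*[(round(float((p-o)@u)*1e3,1),round(float((p-o)@n)*1e3,1)) for p in P])
    for c in cs:
        if nm=='wrist':
            p=onz(c,(315,122),.062);print('crown',((p-o)@u*1e3).round(1),((p-o)@n*1e3).round(1))
E
python3 m8.py
```

```text
scene blue [369 334  19  20 222] [378.6 344. ] (9.0, 2.3)
scene blue [358 364   7   7  38] [360.7 366.9] (-43.0, 2.1)
scene red [393 322   6   4  13] [395.7 323.2] (62.1, 1.5)
side blue [344 310   8   7  43] [347.3 313. ] (18.2, 0.0)
wrist blue [ 302  197   24   62 1376] [313.3 228. ] (5.5, 0.8) (2.0, 2.1)
wrist blue [271 200   2  17  31] [271.5 207.8] (18.2, 25.7) (15.0, 27.4)
wrist blue [306 296  16   9  94] [313.6 300.4] (-43.0, 0.9) (-47.6, 2.4)
wrist red [307 132  16  10 143] [314.2 136.3] (60.0, 0.0) (57.5, 1.1)
wrist red [407 338   6   4  10] [409.1 339.4] (-72.5, -62.9) (-78.0, -62.6)
crown 68.0 -0.5
crown 65.6 0.5
```

Emit:
step_arm:
  increments:
    - [[0,10,30],[0,0,0]]
    - [[0,30,30],[0,0,0]]
    - [[0,30,20],[0,0,0]]
    - [[0,35,20],[0,0,0]]
    - [[0,35,10],[0,0,0]]
    - [[0,35,0],[0,0,0]]
    - [[0,35,0],[0,0,0]]
    - [[0,35,0],[0,0,0]]
  fingers: 1

```text
time: 11.63
eef_pos: [0.4789, 0.0541, 0.2696]
tcp_rot: [0.956, 0.294, -0.001, -0.0]
contact_force: [-0.3, -1.1, -0.2]
opening: 0.998
finger_force: 0.0
```

Emit:
step_arm:
  increments:
    - [[0,35,0],[0,0,0]]
    - [[0,35,0],[0,0,0]]
    - [[0,30,0],[0,0,0]]
    - [[0,20,0],[0,0,0]]
    - [[0,10,0],[0,0,0]]
    - [[0,0,0],[0,0,0]]
    - [[0,0,0],[0,0,0]]

```text
time: 12.22
eef_pos: [0.4793, 0.1821, 0.2697]
tcp_rot: [0.956, 0.294, -0.001, 0.0]
contact_force: [0.1, -0.7, -0.8]
opening: 0.996
finger_force: 0.0
```

```bash
cat > m9.py <<'E'
from h import *
s=readout.get_state();print(s['time'],s['eef_pos'].round(4),s['tcp_rot'].round(4),s['qpos'].round(3))
np.savez('w9.npz',**{k:s[k] for k in('eef_pos','tcp_rot')})
a=save('wrist','w9.png')
c0=cam('wrist',s);dl=np.load('dl.npy');T=np.array(cams.get_calibration('wrist')['T_tool_cam']);t=R.from_quat(s['tcp_rot']).as_matrix()
c1=(c0[0],c0[1],t@(T[:3,3]+dl[:3])+s['eef_pos'],t@T[:3,:3]@R.from_rotvec(dl[3:]).as_matrix())
for nm,fn,cs in(('scene','s7',[cam('scene')]),('side','d7',[cam('side')]),('wrist','w9',[c0,c1])):
    im=cv2.imread(f'pics/{fn}.png');h=cv2.cvtColor(im,cv2.COLOR_BGR2HSV)
    m=(h[:,:,0]>4)&(h[:,:,0]<14)&(h[:,:,1]>150)&(h[:,:,2]>140)
    k,l,st,ce=cv2.connectedComponentsWithStats(m.astype(np.uint8))
    for i in range(1,k):
        if st[i,4]<15:continue
        x,y,w,hh,_=st[i]
        print(nm,st[i],ce[i].round(1),[[onz(c,p,.0632).round(4) for p in (ce[i],(x+w/2-.5,y+hh/2-.5))] for c in cs])
print([proj(c,[[.478,.188,.165],[.478,.188,.063]]).round() for c in(c0,c1)])
E
python3 m9.py
```

```text
12.2167 [0.4793 0.1821 0.2697] [ 9.557e-01  2.943e-01 -1.100e-03  2.000e-04] [ 1.650e-01 -1.050e-01  1.926e+00 -1.000e-03  1.322e+00  1.139e+00]
scene [252 206  17   8  54] [260.5 211.1] [[array([0.4711, 0.257 , 0.0632]), array([0.4725, 0.2642, 0.0632])]]
scene [266 219  20   8  71] [276.5 223.5] [[array([0.4816, 0.1949, 0.0632]), array([0.4813, 0.1994, 0.0632])]]
scene [215 240  21  10  96] [226.4 245.9] [[array([0.3723, 0.1504, 0.0632]), array([0.3714, 0.1561, 0.0632])]]
side [222 213  11   6  17] [225.5 216.7] [[array([0.4613, 0.2557, 0.0632]), array([0.4668, 0.2595, 0.0632])]]
side [237 222  17   8  45] [244.4 226.1] [[array([0.479 , 0.1933, 0.0632]), array([0.4815, 0.1951, 0.0632])]]
side [206 242  10   9  17] [211.9 247.8] [[array([0.3782, 0.1421, 0.0632]), array([0.3784, 0.1503, 0.0632])]]
side [197 244   7   8  16] [199.3 248.1] [[array([0.3547, 0.1542, 0.0632]), array([0.3569, 0.1556, 0.0632])]]
wrist [182  93  12   8  33] [187.9  97.3] [[array([0.4897, 0.3144, 0.0632]), array([0.49  , 0.315 , 0.0632])], [array([0.4859, 0.315 , 0.0632]), array([0.4863, 0.3156, 0.0632])]]
wrist [ 196   92   79   68 1125] [231.2 122.9] [[array([0.4918, 0.2746, 0.0632]), array([0.4917, 0.2709, 0.0632])], [array([0.4879, 0.2747, 0.0632]), array([0.4878, 0.271 , 0.0632])]]
wrist [284 165  41  34 508] [309.3 176.6] [[array([0.4907, 0.1974, 0.0632]), array([0.4848, 0.1988, 0.0632])], [array([0.4864, 0.1966, 0.0632]), array([0.4804, 0.198 , 0.0632])]]
wrist [240 262  38  35 445] [264.1 274.2] [[array([0.3944, 0.1819, 0.0632]), array([0.3875, 0.1836, 0.0632])], [array([0.3884, 0.1812, 0.0632]), array([0.3814, 0.1829, 0.0632])]]
[array([[308., 230.],
       [310., 195.]]), array([[310., 225.],
       [312., 190.]])]
```

Run:
```python
import cv2
im=cv2.imread('pics/w9.png');cv2.imwrite('pics/w9c.png',cv2.resize(im[60:320,170:430],None,fx=2.3,fy=2.3,interpolation=cv2.INTER_CUBIC))
```

```text
(no output)
```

View pics/w9c.png

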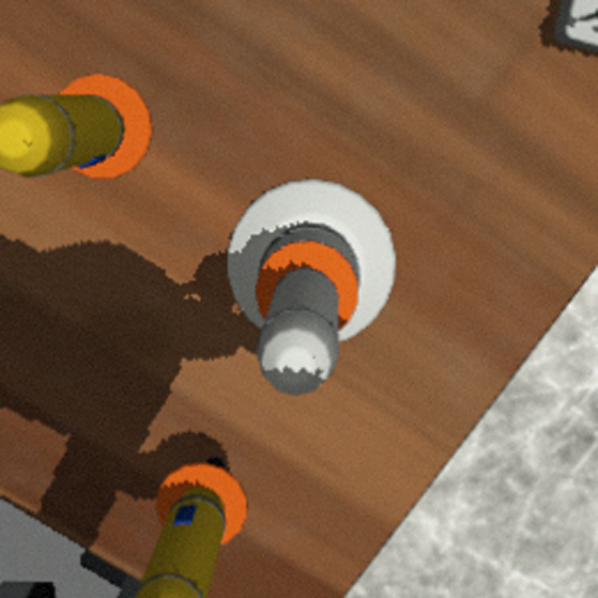

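```bash
cat > m10.py <<'E'
from h import *
s=dict(np.load('w9.npz'));c0=cam('wrist',s);dl=np.load('dl.npy');T=np.array(cams.get_calibration('wrist')['T_tool_cam']);t=R.from_quat(s['tcp_rot']).as_matrix()
c1=(c0[0],c0[1],t@(T[:3,3]+dl[:3])+s['eef_pos'],t@T[:3,:3]@R.from_rotvec(dl[3:]).as_matrix())
for c in(c0,c1):
    for n,uv,z in(('foot',(312,263),.007),('disc',(308,290),.0645),('butt',(298,355),.155)):
        p=onz(c,(170+uv[0]/2.3,60+uv[1]/2.3),z);q=t.T@(p-s['eef_pos']);print(n,p.round(4),'tool',q.round(4))
E
python3 m10.py
```

```text
foot [0.482 0.197 0.007] tool [ 0.0111 -0.0107  0.2627]
disc [0.4817 0.1968 0.0645] tool [ 0.0106 -0.0107  0.2052]
butt [0.4812 0.1966 0.155 ] tool [ 0.0099 -0.0109  0.1147]
foot [0.4771 0.1962 0.007 ] tool [ 0.0066 -0.0128  0.2627]
disc [0.4773 0.196  0.0645] tool [ 0.0066 -0.0126  0.2052]
butt [0.4775 0.1958 0.155 ] tool [ 0.0064 -0.0123  0.1147]
```

Emit:
step_arm:
  increments:
    - [[1.2,14.5,0],[0,0,0]]
    - [[0,0,-30],[0,0,0]]
    - [[0,0,-30],[0,0,0]]
    - [[0,0,-30],[0,0,0]]
    - [[0,0,-30],[0,0,0]]
    - [[0,0,-25],[0,0,0]]
    - [[0,0,-20],[0,0,0]]
    - [[0,0,0],[0,0,0]]

```text
time: 12.93
eef_pos: [0.4775, 0.1946, 0.1007]
tcp_rot: [0.956, 0.293, -0.005, -0.0]
contact_force: [-1.4, 0.2, -1.6]
opening: 0.998
finger_force: 0.0
```

Emit:
step_arm:
  increments:
    - [[0,0,0],[0,0,0]]
    - [[0,0,0],[0,0,0]]
    - [[0,0,0],[0,0,0]]
    - [[0,0,0],[0,0,0]]
    - [[0,0,0],[0,0,0]]
    - [[0,0,0],[0,0,0]]
    - [[0,0,0],[0,0,0]]
    - [[0,0,0],[0,0,0]]
  fingers: -1
  grip_force: 60

```text
time: 13.6
eef_pos: [0.4818, 0.1973, 0.1073]
tcp_rot: [0.956, 0.294, 0.001, 0.0]
contact_force: [-1.2, -0.5, 5.8]
opening: 0.255
finger_force: 59.1
```

Emit:
step_arm:
  increments:
    - [[0,0,4],[0,0,0]]
    - [[0,0,8],[0,0,0]]
    - [[0,0,12],[0,0,0]]
    - [[0,0,16],[0,0,0]]
    - [[0,0,20],[0,0,0]]
    - [[0,0,25],[0,0,0]]
    - [[0,0,25],[0,0,0]]
    - [[0,0,20],[0,0,0]]

```text
time: 14.27
eef_pos: [0.4811, 0.197, 0.2386]
tcp_rot: [0.956, 0.294, 0.001, 0.0]
contact_force: [0.3, 0.2, -1.1]
opening: 0.255
finger_force: 58.6
```

```bash
cat > fin.py <<'E'
from h import *
from ik import ik
s=readout.get_state();print(s['time'],s['eef_pos'].round(4),s['tcp_rot'].round(4),s['opening'],s['contact_force'].round(1))
cr=np.array([.537,-.153,.060]);R0=R.from_quat(s['tcp_rot'])
for ph in(215,230,245,260,275,290):
    p=np.radians(ph);dr=np.array([np.cos(p),np.sin(p),-1])/2**.5
    k=np.cross([0,0,-1],dr);k/=np.linalg.norm(k);Rt=R.from_rotvec(k*np.pi/4)*R0
    for Lt in(.25,.33):
        o=[]
        for back in(0,.06,.12):
            q=ik(cr-dr*(.115+back),dr,Lt);
            B=R.from_euler('z',q[0])*R.from_euler('y',q[1]+q[2])*R.from_euler('z',q[3])*R.from_euler('y',q[4])*R.from_euler('z',np.pi/2)
            e=(B.inv()*Rt).as_rotvec();o.append(np.r_[q,e[2]].round(2).tolist())
        print(ph,Lt,o[0],o[2][:5],(cr-dr*.115).round(3))
E
python3 fin.py
```

```text
14.2667 [0.4811 0.197  0.2386] [9.558e-01 2.940e-01 1.100e-03 1.000e-04] 0.25474547018711635 [ 0.3  0.2 -1.1]
215 0.25 [-0.14, 0.6, 1.47, -0.51, 1.69, 0.93] [-0.07, 0.66, 1.21, -0.49, 1.89] [ 0.604 -0.106  0.141]
215 0.33 [-0.09, 0.72, 1.33, -0.48, 1.73, 0.96] [-0.03, 0.79, 1.05, -0.47, 1.94] [ 0.604 -0.106  0.141]
230 0.25 [-0.08, 0.51, 1.59, -0.61, 1.56, 1.07] [0.01, 0.54, 1.38, -0.58, 1.76] [ 0.589 -0.091  0.141]
230 0.33 [-0.02, 0.62, 1.49, -0.58, 1.6, 1.11] [0.07, 0.66, 1.26, -0.55, 1.79] [ 0.589 -0.091  0.141]
245 0.25 [-0.03, 0.41, 1.74, -0.72, 1.42, 1.21] [0.08, 0.41, 1.57, -0.66, 1.61] [ 0.571 -0.079  0.141]
245 0.33 [0.05, 0.5, 1.66, -0.68, 1.45, 1.27] [0.15, 0.51, 1.48, -0.63, 1.64] [ 0.571 -0.079  0.141]
260 0.25 [0.0, 0.29, 1.89, -0.82, 1.26, 1.36] [0.14, 0.25, 1.77, -0.74, 1.46] [ 0.551 -0.073  0.141]
260 0.33 [0.09, 0.37, 1.84, -0.79, 1.29, 1.44] [0.22, 0.34, 1.71, -0.71, 1.49] [ 0.551 -0.073  0.141]
275 0.25 [0.01, 0.16, 2.05, -0.93, 1.08, 1.51] [0.17, 0.07, 1.97, -0.82, 1.3] [ 0.53  -0.072  0.141]
275 0.33 [0.11, 0.22, 2.04, -0.9, 1.12, 1.6] [0.27, 0.14, 1.94, -0.8, 1.33] [ 0.53  -0.072  0.141]
290 0.25 [-0.03, 0.02, 2.21, -1.02, 0.88, 1.62] [0.16, -0.13, 2.17, -0.88, 1.12] [ 0.509 -0.077  0.141]
290 0.33 [0.1, 0.05, 2.23, -1.02, 0.93, 1.74] [0.28, -0.09, 2.18, -0.87, 1.17] [ 0.509 -0.077  0.141]
```

Emit:
step_arm:
  increments:
    - [[10,-25,5],[0,0,0]]
    - [[14,-30,5],[0,0,0]]
    - [[14,-30,5],[0,0,0]]
    - [[14,-30,5],[-0.043,0.0076,0]]
    - [[14,-30,0],[-0.086,0.0152,0]]
    - [[14,-30,0],[-0.086,0.0152,0]]
    - [[2,-25,0],[-0.086,0.0152,0]]
    - [[0,0,0],[-0.086,0.0152,0]]

```text
time: 14.93
eef_pos: [0.5638, -0.0072, 0.2573]
tcp_rot: [0.938, 0.286, -0.09, 0.177]
contact_force: [-0.2, 0.4, -1.9]
opening: 0.251
finger_force: 58.9
```

Emit:
step_arm:
  increments:
    - [[0,0,0],[-0.086,0.0152,0]]
    - [[0,0,0],[-0.086,0.0152,0]]
    - [[0,0,0],[-0.086,0.0152,0]]
    - [[0,0,-10],[-0.086,0.0152,0]]
    - [[0,0,-15],[-0.043,0.0076,0]]
    - [[0,0,0],[0,0,0]]
    - [[0,0,0],[0,0,0]]

```text
time: 15.52
eef_pos: [0.5622, -0.0027, 0.2298]
tcp_rot: [0.883, 0.272, -0.176, 0.34]
contact_force: [0.3, -0.3, -1.4]
opening: 0.253
finger_force: 58.9
```

```bash
cat > chk.py <<'E'
from h import *
import sys
s=readout.get_state();z=R.from_quat(s['tcp_rot']).as_matrix()[:,2];cr=np.array([.537,-.153,.060])
print(s['time'],s['eef_pos'].round(4),s['qpos'].round(3),'z',z.round(3),s['contact_force'].round(1),s['opening'])
tip=s['eef_pos']+z*.0903;bm=s['eef_pos']+z*.1153;print('tip',tip.round(4),'beam',bm.round(4),'beam->crown mm',((cr-bm)*1e3).round(1))
i=sys.argv[1]
a=save('wrist',f'w{i}.png');b=save('scene',f's{i}.png');d=save('side',f'd{i}.png')
np.savez(f'w{i}.npz',**{k:s[k] for k in('eef_pos','tcp_rot')})
for n in('wrist','scene','side'):print(n,'tip,beam,crown',proj(cam(n,s),[tip,bm,cr]).round(1).tolist())
E
python3 chk.py 11
```

```text
15.5167 [ 0.5622 -0.0027  0.2298] [ 0.116  0.231  1.785 -0.75   1.451  1.311] z [-0.125 -0.696 -0.707] [ 0.3 -0.3 -1.4] 0.2530342257236309
tip [ 0.5509 -0.0655  0.166 ] beam [ 0.5477 -0.0829  0.1483] beam->crown mm [-10.7 -70.1 -88.3]
wrist tip,beam,crown [[316.8, 241.2], [316.8, 228.9], [308.3, 181.7]]
scene tip,beam,crown [[381.2, 227.8], [384.6, 244.1], [398.7, 322.0]]
side tip,beam,crown [[338.9, 226.2], [342.4, 238.8], [356.9, 298.4]]
```

```bash
cat > red.py <<'E'
from h import *
u=np.array([np.cos(np.radians(34.3)),np.sin(np.radians(34.3)),0]);n=np.array([-u[1],u[0],0]);o=np.array([.4797,-.192,.06])
L=[]
for nm,fn in(('scene','s11'),('side','d11'),('wrist','w11'),('wrist','w7')):
    c=cam(nm,dict(np.load(fn+'.npz')) if nm=='wrist' else None)
    im=cv2.imread(f'pics/{fn}.png');h=cv2.cvtColor(im,cv2.COLOR_BGR2HSV)
    m=((h[:,:,0]<8)|(h[:,:,0]>172))&(h[:,:,1]>100)&(h[:,:,2]>70)
    k,l,st,ce=cv2.connectedComponentsWithStats(m.astype(np.uint8));e=proj(c,o+.0605*u)[0]
    i=1+np.argmin(np.linalg.norm(ce[1:]-e,axis=1));p=onz(c,ce[i],.062)
    print(nm,fn,e.round(1),st[i],ce[i].round(1),((p-o)@u*1e3).round(1),((p-o)@n*1e3).round(1));
    L.append((c,ce[i]))
    # crown: warm tooth colour near
    T=(h[:,:,0]>12)&(h[:,:,0]<30)&(h[:,:,1]>40)&(h[:,:,1]<130)&(h[:,:,2]>100)
    k,l,st,ce=cv2.connectedComponentsWithStats(T.astype(np.uint8));e=proj(c,o+.0695*u)[0]
    if k>1:
        j=[q for q in range(1,k) if np.linalg.norm(ce[q]-e)<25 and st[q,4]>8]
        for q in j:
            p=onz(c,ce[q],.062);print('   crown',e.round(1),st[q],ce[q].round(1),((p-o)@u*1e3).round(1),((p-o)@n*1e3).round(1))
for S in([0,1,2,3],[2,3],[0,2],[0,3]):
    p=tri([L[i] for i in S]);print(S,p.round(4),((p-o)@u*1e3).round(1),((p-o)@n*1e3).round(1))
E
python3 red.py
```

```text
scene s11 [396.1 325.3] [393 321   6   6  20] [396.  323.3] 62.1 1.1
side d11 [355.3 301. ] [356 299   2   3   4] [356.5 300. ] 61.7 -1.8
wrist w11 [307.  189.1] [302 187  11   8  53] [306.4 191.2] 60.2 1.7
   crown [308.3 181.6] [304 174  11  16 124] [308.6 182.2] 70.8 1.0
wrist w7 [314.3 134.8] [306 132  17  10 157] [313.9 136.4] 59.8 0.3
   crown [314.3 118.8] [306 108  17  24 355] [314.  119.7] 69.0 0.1
[0, 1, 2, 3] [ 0.5295 -0.1579  0.0625] 60.4 0.1
[2, 3] [ 0.5284 -0.158   0.061 ] 59.4 0.7
[0, 2] [ 0.5293 -0.1564  0.0625] 61.0 1.4
[0, 3] [ 0.5291 -0.158   0.0638] 59.9 0.3
```

Emit:
step_arm:
  increments:
    - [[3,8,-9],[0,0,0]]
    - [[-2,-13,-13],[0,0,0]]
    - [[-3,-13,-13],[0,0,0]]
    - [[-2,-13,-13],[0,0,0]]
    - [[-2,-13,-13],[0,0,0]]
    - [[-2,-10,-10],[0,0,0]]
    - [[0,0,0],[0,0,0]]
    - [[0,0,0],[0,0,0]]

```text
time: 16.33
eef_pos: [0.5547, -0.0573, 0.1596]
tcp_rot: [0.883, 0.271, -0.175, 0.341]
contact_force: [0.7, -0.4, -1.6]
opening: 0.252
finger_force: 58.9
```

```bash
python3 chk.py 12; sed -i "s/'s11'/'s12'/;s/'d11'/'d12'/;s/'w11'/'w12'/" red.py; python3 red.py
python3 - <<'E'
from h import *
s=dict(np.load('w12.npz'));z=R.from_quat(s['tcp_rot']).as_matrix()[:,2];y=R.from_quat(s['tcp_rot']).as_matrix()[:,1]
disc=s['eef_pos']+z*.044;tip=s['eef_pos']+z*.0903
np.set_printoptions(linewidth=300)
for n,fn in(('wrist','w12'),('scene','s12'),('side','d12')):
    c=cam(n,s);im=cv2.imread(f'pics/{fn}.png');h=cv2.cvtColor(im,cv2.COLOR_BGR2HSV)
    m=(h[:,:,0]>3)&(h[:,:,0]<15)&(h[:,:,1]>140)&(h[:,:,2]>90)
    k,l,st,ce=cv2.connectedComponentsWithStats(m.astype(np.uint8));e=proj(c,disc)[0]
    print(n,'disc pred',e.round(1),[ (st[i].tolist(),ce[i].round(1).tolist()) for i in range(1,k) if np.linalg.norm(ce[i]-e)<40 and st[i,4]>5])
    t=proj(c,tip)[0];X,Y=np.round(t).astype(int);g=cv2.cvtColor(im,cv2.COLOR_BGR2GRAY);print('tip',t.round(1))
    print(g[Y-14:Y+15:2,X-16:X+17:2])
E
```

```text
16.3333 [ 0.5547 -0.0573  0.1596] [ 0.026  0.276  1.874 -0.803  1.3    1.352] z [-0.124 -0.696 -0.707] [ 0.7 -0.4 -1.6] 0.2523987069157072
tip [ 0.5435 -0.1202  0.0958] beam [ 0.5403 -0.1376  0.0781] beam->crown mm [ -3.3 -15.4 -18.1]
wrist tip,beam,crown [[316.8, 241.2], [316.8, 228.9], [314.5, 217.9]]
scene tip,beam,crown [[392.6, 288.2], [396.1, 305.3], [398.7, 322.0]]
side tip,beam,crown [[350.6, 272.7], [354.1, 285.7], [356.9, 298.4]]
scene s12 [396.1 325.3] [393 321   6   6  20] [396.  323.3] 62.1 1.1
side d12 [355.3 301. ] [356 299   3   3   5] [356.8 300. ] 62.0 -2.3
wrist w12 [312.7 226.6] [306 224  14  10  72] [311.9 229.7] 60.0 1.7
   crown [314.4 217.8] [309 209  14  19 154] [315.5 219.8] 69.5 0.3
   crown [314.4 217.8] [310 210   5   4  15] [311.9 211.5] 79.3 4.8
wrist w7 [314.3 134.8] [306 132  17  10 157] [313.9 136.4] 59.8 0.3
   crown [314.3 118.8] [306 108  17  24 355] [314.  119.7] 69.0 0.1
[0, 1, 2, 3] [ 0.5296 -0.158   0.0626] 60.4 -0.0
[2, 3] [ 0.5284 -0.1579  0.0614] 59.5 0.7
[0, 2] [ 0.5293 -0.1565  0.0626] 61.0 1.4
[0, 3] [ 0.5291 -0.158   0.0638] 59.9 0.3
wr
[... 2761 characters left out ...]
201 206 209 205 169  89  84 172 218 201 138 144 166 178 176]
 [217 213 201 184 172 169 154 114  97 159 211 199 125 108 122 130 124]
 [185 172 168 160 155 156 177 205 203 205 208 188 132 121 111 112 130]
 [161 156 152 158 172 198 226 235 229 218 213 188 143 144 149 159 165]
 [158 178 194 210 222 221 227 231 227 220 213 178 141 150 157 166 169]
 [215 218 217 224 231 228 225 225 221 192 139 132 137 150 157 163 169]
 [229 227 225 226 226 227 230 229 227 186 136 131 136 149 156 160 178]
 [228 222 229 232 231 233 234 234 233 224 215 189 169 174 178 191 221]
 [228 227 229 233 228 226 223 224 226 224 227 226 226 230 233 236 237]
 [225 221 225 226 219 217 215 214 213 214 222 223 227 230 232 233 234]]
```

Emit:
step_arm:
  increments:
    - [[-1,-6,-7],[0,0,0]]
    - [[-1,-6,-7],[0,0,0]]
    - [[-1,-4,-4.5],[0,0,0]]
    - [[0,0,0],[0,0,0]]
    - [[0,0,0],[0,0,0]]
    - [[0,0,0],[0,0,0]]
    - [[0,0,0],[0,0,0]]
    - [[0,0,0],[0,0,0]]

```text
time: 17.15
eef_pos: [0.5521, -0.0729, 0.1416]
tcp_rot: [0.883, 0.272, -0.174, 0.341]
contact_force: [-0.6, -0.3, -0.8]
opening: 0.253
finger_force: 58.9
```

```bash
python3 chk.py 13; sed -i "s/'s12'/'s13'/;s/'d12'/'d13'/;s/'w12'/'w13'/" red.py; python3 red.py
python3 - <<'E'
from h import *
s=dict(np.load('w13.npz'));z=R.from_quat(s['tcp_rot']).as_matrix()[:,2];tip=s['eef_pos']+z*.0903
for n,fn in(('wrist','w13'),('scene','s13'),('side','d13')):
    c=cam(n,s);g=cv2.imread(f'pics/{fn}.png',0);print(n)
    for b in(-.025,-.018,-.011,-.004):
        t=proj(c,tip+z*b)[0];X,Y=np.round(t).astype(int);print(t.round(1),g[Y,X-12:X+13])
E
```

```text
17.15 [ 0.5521 -0.0729  0.1416] [-0.     0.29   1.895 -0.822  1.258  1.363] z [-0.122 -0.697 -0.707] [-0.6 -0.3 -0.8] 0.25347617788025756
tip [ 0.5411 -0.1358  0.0778] beam [ 0.538  -0.1533  0.0601] beam->crown mm [-1.   0.3 -0.1]
wrist tip,beam,crown [[316.8, 241.2], [316.8, 228.9], [315.5, 229.8]]
scene tip,beam,crown [[395.9, 304.6], [399.4, 321.8], [398.7, 322.0]]
side tip,beam,crown [[353.9, 285.2], [357.4, 298.3], [356.9, 298.4]]
scene s13 [396.1 325.3] [393 321   6   6  20] [396.  323.3] 62.1 1.1
side d13 [355.3 301. ] [356 299   3   3   5] [356.8 300.2] 61.4 -2.5
wrist w13 [313.5 238.9] [308 237   1   1   1] [308. 237.] 67.3 6.4
   crown [315.5 229.6] [311 221   5   5  19] [313.  223.1] 79.4 4.6
   crown [315.5 229.6] [317 220   4   4  13] [318.5 221.8] 78.9 0.5
   crown [315.5 229.6] [310 225  14  12 128] [317.1 231.2] 70.0 0.0
wrist w7 [314.3 134.8] [306 132  17  10 157] [313.9 136.4] 59.8 0.3
   crown [314.3 118.8] [306 108  17  24 355] [314.  119.7] 69.0 0.1
[0, 1, 2, 3] [ 0.5304 -0.1566  0.0601] 61.8 0.7
[2, 3] [ 0.5279 -0.1581  0.0557] 59.0 0.9
[0, 2] [ 0.531  -0.153   
[... 679 characters left out ...]
 297.1] [228 227 225 222 220 222 224 203 133  59  26  29  32  75 153 207 218 184
 134 114 110 108 109 110 122]
[395.3 301.9] [234 230 226 223 220 218 217 199 132  62  27  31  36  97 182 217 224 225
 229 230 231 231 228 225 226]
side
[350.3 272.3] [186 181 171 170 165 165 160 155 139 121  88  73  70  70  92 133 175 197
 202 192 160 125 110 106 104]
[351.3 275.9] [164 175 184 195 204 210 216 221 224 216 171 116  79  79 105 154 192 202
 187 158 143 140 145 151 154]
[352.3 279.5] [219 223 226 227 226 226 227 227 224 213 170 114  81  72  81  98 117 125
 129 139 145 148 155 159 161]
[353.3 283.2] [231 231 230 231 233 234 233 233 231 221 179 121  80  83 112 155 173 169
 168 170 175 176 177 184 191]
```

```bash
python3 -c "
from plant import sign_off
print(sign_off())"
```

```text
the job is handed in; nothing more can be done
None
```

The job is handed in. The stick is home in both forks with the jaw closed over it. The lamp is held raised at 45°, its guide about 2 cm from the crown and pointing at it; my last camera check put the aim within about 2 mm.

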